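# Empty the angled parts cup into the tub and hold it tipped

## Task

Draw the orange cup of steel balls up out of its leaning stand without spilling any, then tip it over the white tub so that all six balls end up in the tub. Finish while still holding the empty cup steady in the gripper, raised over the tub and clear of it, with its mouth pointing clearly below level; do not shift or tip the tub, and leave the capacitor, the relay and the heatsink where they are.

Things in the scene. Friction and masses are not known exactly. Their poses are not given: they have to be found in the camera images.
- stand: Fixed cup stand, grey base 110x150x8 mm, blue square sleeve open on top. Origin: base underside centre, z up. Sleeve axis leans 35 deg from vertical toward the stand's +y: (0, 0.574, 0.819) in its frame. Sleeve inner width 50, wall 4, depth 45 mm; inner floor centre (0, 0, 0.050) m; top edge 103 mm high. +y points to the robot's left, yaw varying 20 deg either way.
- cup: Loose orange square cup, 46x46x110 mm, walls 3 mm, open at its top, thin black band round it; about 0.08 kg. Origin: centre of its underside; z runs along the cup to the mouth. It starts on the sleeve's floor, leaning with it (x axis level, along the stand's x), 65 mm of it outside. The faces across its x (46 mm apart) are free to grip 60 to 95 mm from the underside.
- cup_mouth (a point): Centre of the cup's open mouth, 110 mm from the underside along the cup's z axis.
- tub: Loose round white plastic tub, 90 mm over its rim, about 76 mm across the inside of the mouth, narrowing to about 60 mm at the floor, 36 mm high, 0.15 kg, with a few tiny parts pictured on its floor. It stands upright to the left of the stand. Origin: centre of its underside, z up.
- capacitor: Black upright cylindrical capacitor, 18 mm across, 32 mm high, loose, a bystander. Origin: centre of its underside.
- relay: Black relay block with a pale label, 22 x 28 x 24 mm, loose, a bystander. Origin: centre of its underside.
- heatsink: Pale finned metal heatsink, 40 x 40 x 18 mm, loose, a bystander. Origin: centre of its underside.
- ball_0_center (a point): Centre of one of the 6 equal bright steel balls, 16 mm across, 17 g, that start loose at the bottom of the cup.
- ball_1_center (a point): Centre of one of the 6 equal bright steel balls, 16 mm across, 17 g, that start loose at the bottom of the cup.
- ball_2_center (a point): Centre of one of the 6 equal bright steel balls, 16 mm across, 17 g, that start loose at the bottom of the cup.
- ball_3_center (a point): Centre of one of the 6 equal bright steel balls, 16 mm across, 17 g, that start loose at the bottom of the cup.
- ball_4_center (a point): Centre of one of the 6 equal bright steel balls, 16 mm across, 17 g, that start loose at the bottom of the cup.
- ball_5_center (a point): Centre of one of the 6 equal bright steel balls, 16 mm across, 17 g, that start loose at the bottom of the cup.
Mind the look-alikes: they are no part of the job. Of the things that look like the cup, the larger one is meant.

How it is judged:
On the way, in this order (a step that is already met when the one before it is completed fails the run):
1. the cup is held clear of the stand with all balls in it (contact force between cup and the fingers above 0.8 N and height (world z) of cup above 0.085 m and contact force between cup and stand below 0.05 N and z of ball_0_center in the frame of cup between 0 and 0.105 m and distance between each of ball_0_center, ball_1_center, ball_2_center, ball_3_center, ball_4_center, ball_5_center and cup below 0.11 m and z of ball_1_center in the frame of cup between 0 and 0.105 m and z of ball_2_center in the frame of cup between 0 and 0.105 m and z of ball_3_center in the frame of cup between 0 and 0.105 m and z of ball_4_center in the frame of cup between 0 and 0.105 m and z of ball_5_center in the frame of cup between 0 and 0.105 m), for 0.2 s.
2. all six balls lie in the tub, the cup still held (horizontal distance between each of ball_0_center, ball_1_center, ball_2_center, ball_3_center, ball_4_center, ball_5_center and tub below 0.042 m and z of ball_0_center in the frame of tub between 0 and 0.036 m and z of ball_1_center in the frame of tub between 0 and 0.036 m and z of ball_2_center in the frame of tub between 0 and 0.036 m and z of ball_3_center in the frame of tub between 0 and 0.036 m and z of ball_4_center in the frame of tub between 0 and 0.036 m and z of ball_5_center in the frame of tub between 0 and 0.036 m and contact force between cup and the fingers above 0.8 N), for 0.2 s.
At the end, for the whole second after the job is handed in: All six balls lie in the tub below its rim, the tub upright and shifted under 40 mm; the gripper still holds the cup at rest, tipped over 100 degrees from mouth-up, mouth at least 60 mm above the bench and within 90 mm sideways of the tub centre, touching neither tub nor stand (all of step 2 and angle between cup's own z axis and vertical above 1.75 rad and height (world z) of cup_mouth above 0.06 m and horizontal distance between cup_mouth and tub below 0.09 m and contact force between cup and tub below 0.05 N and contact force between cup and stand below 0.05 N and linear speed of cup below 0.03 m/s and angle between tub's own z axis and vertical below 0.1 rad); the arm keeps its last pose, push and grip.
It fails at once if the tub is shifted by more than 40 mm or tipped (distance of tub from where it was at the start of the episode above 0.04 m or angle between tub's own z axis and vertical above 0.35 rad).
It fails at once if a bystander is moved by more than 30 mm (distance of any of capacitor, relay, heatsink from where it was at the start of the episode above 0.03 m).
It also fails if it takes over 45 s, if anything falls off the work surface, if the arm or the gripper's body presses on something with over 40 N, if the wrist force passes 120 N, or if a joint passes its speed limit or range.

## Robot

A 6-joint arm with a two-finger parallel gripper is mounted at the origin on a cart in front of the work surface, level with it; the furniture and walls round the work are solid. World frame = base frame: x ahead of the robot, y to its left, z up, the work surface at z = 0. Lengths are in m, angles in rad, forces in N, time in s.
With the tool pointing down it reaches from about 0.3 to 0.875 m from the base axis. Payload 6.4 kg.
Tool frame: the origin (TCP) lies between the finger pads; the fingertips stand ctrl.tip_extent ahead of it and the grasp point (between the pads) is the TCP (ctrl.tip_extent is the distance from the TCP to the fingertips, in m); z points along the fingers, y is the line along which they close (so a half turn about z gives the same grasp; the last joint's range is limited). The gripper opens to 85 mm and grips with 20 to 120 N. Pads are 22 mm wide; open, the fingers measure 114 mm over their backs; the gripper's body (76 mm by 85 mm) begins 54 mm behind the grasp point. The pads swing forward as they close: fully open they stand 13 mm farther back than shut.
Start: joints at [1.019, 0.181, 1.607, -0, 1.354, -0.206], TCP at [0.195, 0.541, 0.25] pointing down, gripper open.
Joint ranges: [-2.99, 2.99], [-0.89, 2.07], [0.3, 2.58], [-1.14, 4.28], [0, 2.63], [-3.12, 3.12]. Speed limits (rad/s): [2.57, 2.57, 3.01, 3.14, 3.14, 3.14].

## Interface

Orientations are given as a unit quaternion [w, x, y, z].
In Python, from bench import ctrl gives the robot as it stands.
- The arm moves only by the tool send_rows, never from a script. Its arguments are lists of equal length, an entry for each row: "dr": the turn, a rotation vector about the tool's x, y, z in units of 6 degrees (1.0 is 6 degrees), a list of three; "xyz": the shift along the tool's x, y, z in cm, a list of three; "jaw": the opening in per cent of the stroke, from 0 (shut) to 100 (fully open). In form: {"dr": [[wx, wy, wz], ...], "xyz": [[dx, dy, dz], ...], "jaw": [jaw, ...]}. A call has exactly 8 rows; each row is the pose to reach, as a shift and turn from the pose commanded when the call began, along the tool's axes at that moment; what a row does not reach only later rows make up. A row lasts 1/8 s, in which the tool goes at most 62.5 mm and 10.7 degrees, less where a joint would pass 70% of its speed; a pose out of reach is approached as far as the arm can. A call with a gripper value outside its range is refused whole. The fingers move at their own pace and stop on an object; the grip force is fixed at half the most. Time passes only in rows, so rows that repeat a pose let the fingers close, or fill a call up. It gives the time, the measured TCP pose, the force, the opening and the grip force at its end, in the units of the state.
- ctrl.get_obs(): the state, without advancing time (a new reading comes with each control period).
- ctrl.camera(name): name is "scene" or "side" or "wrist"; returns the picture (400x640x3 uint8, red, green, blue); there is no depth.
- ctrl.calibration(name): a dict with "camera_matrix" (3x3 intrinsics, pixels), "world_from_camera" (4x4, takes a point from camera to world coordinates). Camera axes: x right, y up, looking along -z (the intrinsics and any distortion apply to the point x, -y, -z); pixel columns grow to the right and rows downward; lengths in m; the calibration is good to about 2 mm. A picture is of the moment at which its call begins: read the wrist's pose just before it. calibration takes no time and is no camera call; for the wrist camera it gives the pose at the moment of the call.
- ctrl.hand_in(): hands the job in; it is judged then, once.
The state is a dict: "time_s": time; "q": joint angles; "dq": joint speeds; "joint_efforts": joint torques, N m; "eef_pos": TCP position; "eef_rot": TCP orientation; "wrist_force": force on the tool from outside, world axes, zero at the start; "torque": the same for the moment, N m; "opening": opening from 0.0 (shut) to 1.0 (fully open); "grasp_force": force on a finger pad.
Only numpy, scipy, OpenCV 4.12 (cv2) and the standard library are available. Lean on these libraries where they do the work, as an engineer would, in place of code of your own. Each camera call takes 0.05 s, during which the arm holds its last target. There are 200 camera calls.

## Working session

There is one attempt and no reset: what is moved stays moved. The work goes in short steps, Python scripts to look and compute and a tool call to move; the robot and the scene stay as the last step left them, time stands still between calls to the robot, and variables do not carry over. Pictures are saved under pics/ and viewed, at most 10 in all, crops included, and the job is handed in when it is done.

Besides the shell and the picture viewer there is one more tool, called after "Emit:" as a command line: name --argument value ..., lists and objects as JSON in quotes. send_rows: Moves the arm, as the interface text tells. Its arguments: {"type":"object","properties":{"dr":{"type":"array","items":{"type":"array","items":{"type":"number"}}},"xyz":{"type":"array","items":{"type":"array","items":{"type":"number"}}},"jaw":{"type":"array","items":{"type":"number"}}},"required":["dr","xyz","jaw"]}

```bash
mkdir -p pics; ls
cat > h.py <<'E'
import numpy as np, cv2
from bench import ctrl
from scipy.spatial.transform import Rotation as R
def cal(n):
    c=ctrl.calibration(n); return np.array(c["camera_matrix"]),np.array(c["world_from_camera"])
def ray(K,T,u,v):
    p=np.linalg.solve(K,[u,v,1.]); d=T[:3,:3]@np.array([p[0],-p[1],-p[2]]); return T[:3,3],d/np.linalg.norm(d)
def plane(K,T,u,v,z):
    o,d=ray(K,T,u,v); return o+d*(z-o[2])/d[2]
def tri(a,b):
    (o1,d1),(o2,d2)=a,b
    t=np.linalg.lstsq(np.c_[d1,-d2],o2-o1,rcond=None)[0]; p,q=o1+d1*t[0],o2+d2*t[1]
    return (p+q)/2,np.linalg.norm(p-q)
def proj(K,T,P):
    c=T[:3,:3].T@(np.asarray(P)-T[:3,3]); p=K@np.array([c[0],-c[1],-c[2]]); return p[:2]/p[2]
def snap(n,f):
    K,T=cal(n); im=ctrl.camera(n); cv2.imwrite(f"pics/{f}.png",im[:,:,::-1]); return im,K,T
def wrot(): 
    q=ctrl.get_obs()["eef_rot"]; return R.from_quat([q[1],q[2],q[3],q[0]])
E
python3 - <<'E'
from h import *
for n in("scene","side"):
    im,K,T=snap(n,n+"0"); np.savez(n+"0.npz",im=im,K=K,T=T); print(n,T[:3,3].round(2),K[0,0],ctrl.calibration(n).keys())
a=np.vstack([cv2.imread("pics/scene0.png"),cv2.imread("pics/side0.png")])
cv2.imwrite("pics/both.png",cv2.resize(a,None,fx=.75,fy=.75))
o=ctrl.get_obs();print(o, ctrl.tip_extent)
E
```

```text
pics
scene [-0.12 -0.7   0.87] 443.8222717599269 dict_keys(['camera_matrix', 'world_from_camera'])
side [0.08 0.34 0.55] 390.9056898213307 dict_keys(['camera_matrix', 'world_from_camera'])
{'time_s': 0.1, 'q': array([ 1.01867492e+00,  1.81472479e-01,  1.60791461e+00, -8.69774115e-07,
        1.35376596e+00, -2.06278744e-01]), 'dq': array([ 0.00064618, -0.0010426 , -0.00304975,  0.00118463,  0.00048617,
       -0.00043259]), 'joint_efforts': array([-2.66913767e-04, -4.45874798e+01, -3.52238703e+01, -2.79666292e-04,
        4.15118120e-03,  2.89101922e-05]), 'eef_pos': array([0.19464454, 0.54056379, 0.24946779]), 'eef_rot': array([-2.88417062e-04,  1.72060696e-01,  9.85086041e-01, -7.24930166e-04]), 'wrist_force': array([-0.07544875, -0.6053325 , -0.92836237]), 'torque': array([ 0.0219198 , -0.04886731,  0.02982362]), 'grasp_force': 0.0, 'opening': 1.0020873324982449} 0.019
```

View pics/scene0.png

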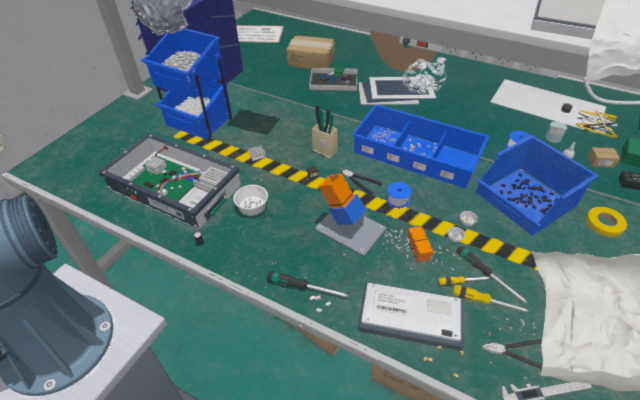

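View pics/side0.png

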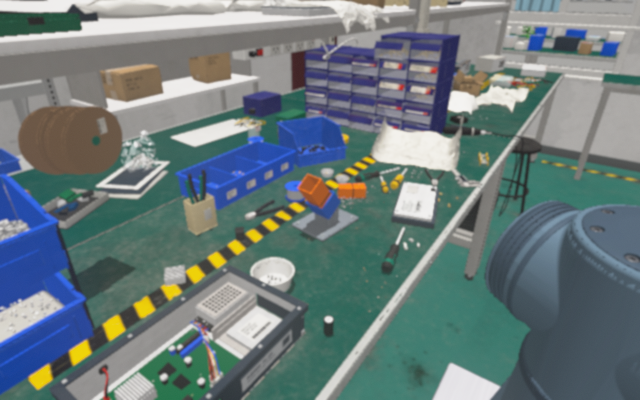

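The scene view shows the cup at (335,190) in its blue sleeve (347,210), the base at (350,230), the tub at (250,199), the capacitor at (198,238), the heatsink at (258,152) and the relay near (312,172). The side view has the cup at (315,190), the tub at (272,274), the capacitor at (328,325), the heatsink at (175,273) and the relay at (240,232).

Run:
```python
from h import *
s=np.load("scene0.npz");d=np.load("side0.npz")
a=s["im"][160:260,290:400];b=d["im"][160:260,270:380]
o=np.hstack([cv2.resize(x,(396,360),interpolation=cv2.INTER_CUBIC) for x in(a,b)])
cv2.imwrite("pics/crop1.png",o[:,:,::-1])
for n,f,(u0,u1,v0,v1) in(("scene",s,(225,275,178,222)),("side",d,(245,300,252,300))):
    K,T,im=f["K"],f["T"],f["im"]
    h=cv2.cvtColor(im,cv2.COLOR_RGB2HSV); m=((h[:,:,1]<60)&(h[:,:,2]>120)).astype(np.uint8)
    w=np.zeros_like(m);w[v0:v1,u0:u1]=m[v0:v1,u0:u1]
    c=max(cv2.findContours(w,0,2)[0],key=cv2.contourArea); hull=cv2.convexHull(c)[:,0]
    x,y,ww,hh=cv2.boundingRect(c)
    # rim: upper-extent & lateral extremes lie on rim, z=.036
    P=np.array([plane(K,T,*p,0.036)[:2] for p in hull if p[1]<y+hh*.6])
    A=np.c_[2*P,np.ones(len(P))];q=np.linalg.lstsq(A,(P**2).sum(1),rcond=None)[0]
    print(n,"tub",q[:2],"r",np.sqrt(q[2]+q[0]**2+q[1]**2),(x,y,ww,hh))
    om=cv2.inRange(h,(5,150,100),(20,255,255))
    nn,l,st,ce=cv2.connectedComponentsWithStats(om)
    print([ (st[i].tolist()) for i in range(1,nn) if st[i][4]>80])
K,T=s["K"],s["T"];K2,T2=d["K"],d["T"]
for nm,p,q,z in(("cap",(198,244),(328,334),0),("heats",(258,152),(175,273),.018),("relay",(312,172),(240,232),.02)):
    print(nm,plane(K,T,*p,z).round(3),plane(K2,T2,*q,z).round(3),tri(ray(K,T,*p),ray(K2,T2,*q)))
```

```text
scene tub [ 0.5282819  -0.12075482] r 0.06028491802472626 (225, 178, 44, 37)
[[319, 174, 35, 34, 760], [408, 226, 25, 36, 568]]
side tub [ 0.52349119 -0.14424289] r 0.04778532038269571 (249, 256, 47, 36)
[[299, 174, 30, 33, 602], [337, 183, 29, 15, 375]]
cap [ 0.347 -0.097  0.   ] [ 0.351 -0.094  0.   ] (array([ 0.35032866, -0.09537995, -0.00236083]), np.float64(0.0032017081460166737))
heats [ 0.7   -0.046  0.018] [ 0.699 -0.033  0.018] (array([ 0.70798358, -0.03914764,  0.00970558]), np.float64(0.0007883154003860548))
relay [ 0.694 -0.234  0.02 ] [ 0.698 -0.227  0.02 ] (array([ 0.70088164, -0.23031576,  0.01540394]), np.float64(0.003875601826466883))
```

View pics/crop1.png

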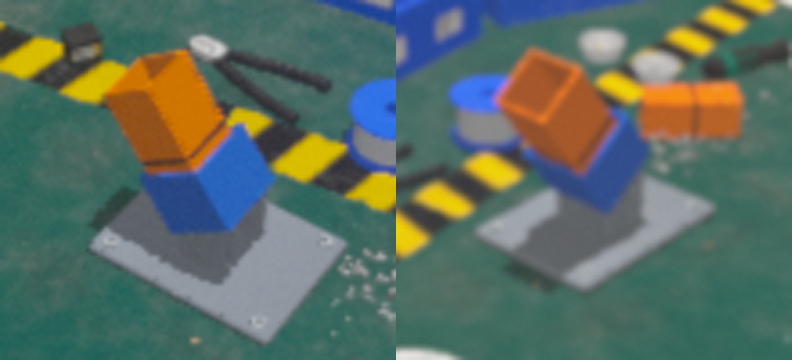

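The crop shows the base's visible corners, the cup's open mouth facing the tub, and the band just above the sleeve. In the scene the mouth centre is about (331,181); in the side view it is about (310,183).

Run:
```python
from h import *
s=np.load("scene0.npz");d=np.load("side0.npz")
S=lambda x,y:(290+x/3.6,160+y/3.6); D=lambda x,y:(270+(x-396)/3.6,160+y/3.6)
K,T=s["K"],s["T"];K2,T2=d["K"],d["T"]
a=[plane(K,T,*S(*p),.008)[:2] for p in((90,247),(266,343),(347,243))]
b=[plane(K2,T2,*D(*p),.006)[:2] for p in((475,230),(586,290),(716,208))]
print("scene corners",np.round(a,3));print("side corners",np.round(b,3))
print("scene: len",np.linalg.norm(a[0]-a[1]),np.linalg.norm(a[1]-a[2]),"ctr",(a[0]+a[2])/2)
print("side: len",np.linalg.norm(b[0]-b[1]),np.linalg.norm(b[1]-b[2]),"ctr",(b[0]+b[2])/2)
print("mouth",tri(ray(K,T,*S(148,74)),ray(K2,T2,*D(541,83))))
for yd in(-20,-10,0,10,20):
    pass
```

```text
scene corners [[ 0.521 -0.337]
 [ 0.501 -0.482]
 [ 0.608 -0.497]]
side corners [[ 0.632 -0.349]
 [ 0.522 -0.331]
 [ 0.503 -0.48 ]]
scene: len 0.14627587201049877 0.10786841794541 ctr [ 0.56470707 -0.41690207]
side: len 0.1113803140708342 0.14954964977521742 ctr [ 0.56748585 -0.41465071]
mouth (array([ 0.57589042, -0.35449093,  0.13843693]), np.float64(0.0006774258421902379))
```

```bash
cat > p.py <<'E'
from h import *
yaw=np.radians(-7.5); X=np.array([np.cos(yaw),np.sin(yaw),0]); Y=np.array([-np.sin(yaw),np.cos(yaw),0]); Z=np.array([0,0,1.])
FL=np.array([.567,-.415,.050]); TUB=np.array([.5235,-.144,0]); DEL=10.
cz=lambda th:np.sin(np.radians(th))*Y+np.cos(np.radians(th))*Z
def tool(th,dl=None):   # tool axes for cup lean th (deg)
    a=np.radians(th+(DEL if dl is None else dl)); z=np.cos(a)*Y-np.sin(a)*Z
    return R.from_matrix(np.c_[np.cross(X,z),X,z])
def go(P,Rt,n=1):
    o=ctrl.get_obs(); R0=wrot(); d=R0.inv().apply(np.asarray(P)-o["eef_pos"])*100
    w=np.degrees((R0.inv()*Rt).as_rotvec())/6
    print("dr",w.round(2),"xyz",d.round(2),"| pos",np.round(P,3))
    return w,d
E
python3 - <<'E'
from p import *
for t in(35,60,80): print(t,tool(t).as_matrix().round(2).tolist())
go([.45,.10,.30],tool(80)); print((wrot()).as_matrix().round(2))
s=np.load("scene0.npz");K,T=s["K"],s["T"]
# tub in scene: rim ellipse extremes
h=cv2.cvtColor(s["im"],cv2.COLOR_RGB2HSV);m=((h[:,:,1]<60)&(h[:,:,2]>110)).astype(np.uint8)
n,l,st,ce=cv2.connectedComponentsWithStats(m);i=l[206,262] or l[190,240];print(st[i])
print(proj(K,T,[.5235,-.144,.036]))
P=np.array([proj(K,T,[.5235+.045*np.cos(a),-.144+.045*np.sin(a),.036]) for a in np.linspace(0,6.28,40)]);print(P.min(0),P.max(0))
E
```

```text
35 [[0.09, 0.99, 0.09], [0.7, -0.13, 0.7], [0.71, 0.0, -0.71]]
60 [[0.12, 0.99, 0.04], [0.93, -0.13, 0.34], [0.34, -0.0, -0.94]]
80 [[0.13, 0.99, 0.0], [0.99, -0.13, 0.0], [0.0, 0.0, -1.0]]
dr [-1.000e-02  1.000e-02  1.295e+01] xyz [-38.96 -32.8   -5.02] | pos [0.45 0.1  0.3 ]
[[-0.94  0.34 -0.  ]
 [ 0.34  0.94 -0.  ]
 [ 0.   -0.   -1.  ]]
[ 196  174   73   56 1322]
[251.3078355 195.5534294]
[234.27335118 183.80765836] [268.2836565  207.90189315]
```

Emit:
send_rows --dr '[[0,0,1.6],[0,0,3.2],[0,0,4.8],[0,0,6.4],[0,0,8.0],[0,0,9.6],[0,0,11.2],[0,0,12.95]]' --xyz '[[-4.9,-4.1,-0.6],[-9.8,-8.2,-1.2],[-14.7,-12.3,-1.9],[-19.5,-16.4,-2.5],[-24.4,-20.5,-3.1],[-29.2,-24.6,-3.8],[-34.1,-28.7,-4.4],[-39,-32.8,-5]]' --jaw '[100,100,100,100,100,100,100,100]'

```text
time_s: 1.1
eef_pos: [0.4451, 0.1087, 0.2993]
eef_rot: [-0.0, 0.754, 0.657, 0.0]
wrist_force: [0.9, 0.0, 0.0]
opening: 0.996
grasp_force: 0.0
```

Run:
```python
from p import *
o=ctrl.get_obs();print(o["eef_pos"],o["q"].round(2),wrot().as_matrix().round(2).tolist())
go([.54,-.38,.28],tool(60))
```

```text
[0.44507191 0.10868209 0.29927765] [-0.02 -0.13  1.83  0.    1.45  0.12] [[0.14, 0.99, 0.0], [0.99, -0.14, 0.0], [0.0, 0.0, -1.0]]
dr [ 0.01  3.33 -0.06] xyz [-47.11  16.08   1.92] | pos [ 0.54 -0.38  0.28]
```

Emit:
send_rows --dr '[[0,0.4,0],[0,0.8,0],[0,1.2,0],[0,1.6,0],[0,2,0],[0,2.5,0],[0,2.9,0],[0,3.3,0]]' --xyz '[[-5.9,2,0.2],[-11.8,4,0.5],[-17.7,6,0.7],[-23.5,8,1],[-29.4,10,1.2],[-35.3,12,1.4],[-41.2,14,1.7],[-47,16,1.9]]' --jaw '[100,100,100,100,100,100,100,100]'

```text
time_s: 2.1
eef_pos: [0.5417, -0.3783, 0.2795]
eef_rot: [-0.114, 0.741, 0.649, 0.13]
wrist_force: [0.5, 0.5, -0.6]
opening: 1.0
grasp_force: 0.0
```

Run:
```python
from p import *
o=ctrl.get_obs();print(o["eef_pos"],o["q"].round(2),wrot().as_matrix().round(2).tolist())
G=FL+.08*cz(35); Rt=tool(35); z=Rt.as_matrix()[:,2]
go(G-.11*z,Rt)
im,K,T=snap("wrist","w1"); np.savez("w1.npz",im=im,K=K,T=T)
```

```text
[ 0.54166278 -0.3783384   0.27947707] [-0.9   0.48  1.2   0.25  1.7  -0.77] [[0.12, 0.99, 0.04], [0.93, -0.13, 0.34], [0.34, -0.0, -0.94]]
dr [ 0.    4.18 -0.01] xyz [-9.04  3.    5.89] | pos [ 0.563 -0.447  0.193]
```

View pics/w1.png

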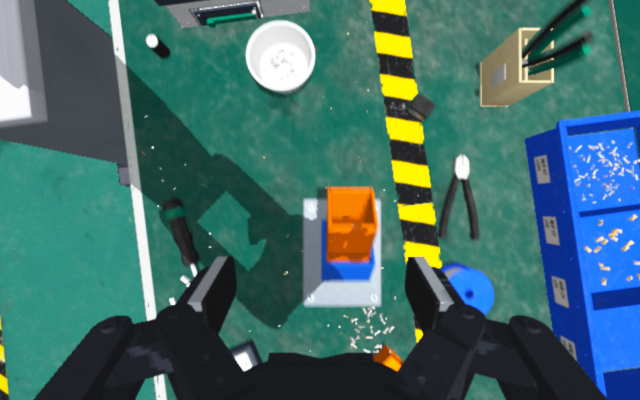

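The wrist view shows the mouth's front edge from (327,187) to (374,187), base corners near (304,199), (303,305) and (381,304), and the tub rim centred near (281,57). I'll use these to refine the positions.

Run:
```python
from p import *
f=np.load("w1.npz");K,T,im=f["K"],f["T"],f["im"]
h=cv2.cvtColor(im,cv2.COLOR_RGB2HSV)
m=cv2.inRange(h,(0,0,95),(180,70,255));n,l,st,ce=cv2.connectedComponentsWithStats(m)
g=(h[:,:,1]<90)&(h[:,:,2]>80); w=np.zeros((400,640),np.uint8); w[15:105,235:330]=g[15:105,235:330]
c=max(cv2.findContours(w,0,2)[0],key=cv2.contourArea);x,y,a,b=cv2.boundingRect(c);hull=cv2.convexHull(c)[:,0]
P=np.array([plane(K,T,*p,.036)[:2] for p in hull]);q=np.linalg.lstsq(np.c_[2*P,np.ones(len(P))],(P**2).sum(1),rcond=None)[0]
print("tub",q[:2],np.sqrt(q[2]+(q[:2]**2).sum()),(x,y,a,b))
b=[plane(K,T,*p,.008)[:2] for p in((304,199),(303,305),(381,304))]
print("base",np.round(b,4).tolist(),"ctr",(b[0]+b[2])/2,"dir",np.degrees(np.arctan2(*(b[0]-b[1])[::-1]))-90)
om=cv2.inRange(h,(4,150,60),(20,255,255));om[:,:320]=0;om[:,382:]=0;om[280:]=0
c=max(cv2.findContours(om,0,2)[0],key=cv2.contourArea);print(cv2.approxPolyDP(c,4,True)[:,0].tolist())
# predicted mouth and base
M=FL+.11*cz(35);yp=np.cos(np.radians(35))*Y-np.sin(np.radians(35))*Z
print("pred mouth corners",[proj(K,T,M+sx*.023*X+sy*.023*yp).round(0).tolist() for sx,sy in((-1,-1),(1,-1),(1,1),(-1,1))])
```

```text
tub [ 0.51849612 -0.14027188] 0.04815134801287638 (245, 19, 71, 75)
base [[0.5232, -0.3313], [0.5026, -0.477], [0.6101, -0.4899]] ctr [ 0.56665886 -0.41059938] dir -8.02908683294038
[[328, 187], [327, 259], [367, 259], [376, 228], [372, 188]]
pred mouth corners [[330.0, 232.0], [380.0, 232.0], [375.0, 192.0], [329.0, 192.0]]
```

Emit:
send_rows --dr '[[0,0.6,0],[0,1.2,0],[0,1.8,0],[0,2.4,0],[0,3,0],[0,3.6,0],[0,4.2,0],[0,4.2,0]]' --xyz '[[-1.3,0.4,0.8],[-2.6,0.8,1.7],[-3.9,1.3,2.5],[-5.2,1.7,3.3],[-6.5,2.1,4.2],[-7.8,2.6,5],[-9,3,5.9],[-9,3,5.9]]' --jaw '[100,100,100,100,100,100,100,100]'

```text
time_s: 3.15
eef_pos: [0.5618, -0.4442, 0.1901]
eef_rot: [-0.255, 0.695, 0.607, 0.288]
wrist_force: [-0.1, -0.5, 0.4]
opening: 1.001
grasp_force: 0.0
```

```bash
sed -i 's/^FL=.*/FL=np.array([.5655,-.4115,.050]); TUB=np.array([.521,-.142,0]); DEL=10./; s/-7.5/-7.8/' p.py
python3 - <<'E'
from p import *
o=ctrl.get_obs();print(o["q"].round(2))
G=FL+.08*cz(35); Rt=tool(35)
go(G,Rt)
im,K,T=snap("wrist","w2")
M=FL+.11*cz(35);yp=np.cos(np.radians(35))*Y-np.sin(np.radians(35))*Z
print("pred mouth corners",[proj(K,T,M+sx*.023*X+sy*.023*yp).round(0).tolist() for sx,sy in((-1,-1),(1,-1),(1,1),(-1,1))])
E
```

```text
[-1.03  0.92  0.84  0.51  2.   -0.83]
dr [-0.05 -0.04 -0.01] xyz [ 0.25 -0.02 10.85] | pos [ 0.572 -0.366  0.116]
pred mouth corners [[290.0, 180.0], [354.0, 180.0], [349.0, 157.0], [295.0, 157.0]]
```

View pics/w2.png

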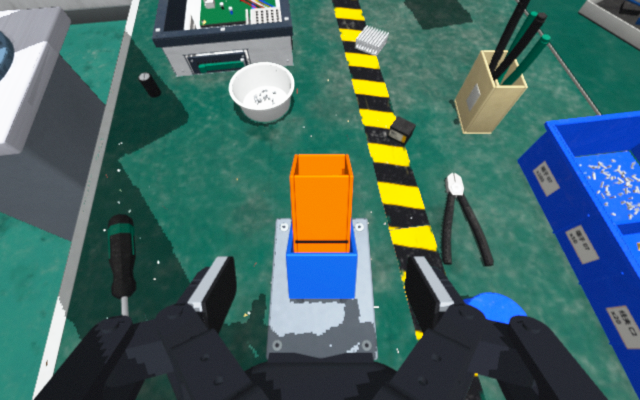

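The predicted mouth corners match the picture to within about 2 px, with the actual ones at (292,155), (352,155) and (352,178). I'll advance and close.

Emit:
send_rows --dr '[[0,0,0],[0,0,0],[0,0,0],[0,0,0],[0,0,0],[0,0,0],[0,0,0],[0,0,0]]' --xyz '[[0.2,0,2],[0.2,0,4],[0.2,0,6],[0.2,0,8],[0.2,0,9.5],[0.2,0,10.5],[0.2,0,10.8],[0.2,0,10.8]]' --jaw '[100,100,100,100,100,100,100,100]'

```text
time_s: 4.2
eef_pos: [0.5733, -0.3676, 0.1195]
eef_rot: [-0.252, 0.695, 0.609, 0.288]
wrist_force: [0.7, 0.9, 0.1]
opening: 1.0
grasp_force: 0.0
```

Emit:
send_rows --dr '[[0,0,0],[0,0,0],[0,0,0],[0,0,0],[0,0,0],[0,0,0],[0,0,0],[0,0,0]]' --xyz '[[0,0,0],[0,0,0],[0,0,0],[0,0,0],[0,0,0],[0,0,0],[0,0,0],[0,0,0]]' --jaw '[85,75,65,55,45,35,35,35]'

```text
time_s: 5.2
eef_pos: [0.5731, -0.3675, 0.1194]
eef_rot: [-0.252, 0.695, 0.609, 0.288]
wrist_force: [-1.8, -1.9, 2.5]
opening: 0.531
grasp_force: 61.3
```

Run:
```python
from p import *
o=ctrl.get_obs();print(o)
G=FL+.08*cz(35); Rt=tool(35); go(G+.075*cz(35),Rt)
```

```text
{'time_s': 5.2, 'q': array([-0.96298681,  0.87246187,  1.06355677,  0.51196426,  1.80840143,
       -0.86670907]), 'dq': array([ 0.00158029, -0.00190966, -0.00071083, -0.00106446, -0.00111457,
        0.00053067]), 'joint_efforts': array([  1.88329183, -68.30930471, -29.41001415,   2.59367689,
         2.16923811,  -0.07356621]), 'eef_pos': array([ 0.57310216, -0.36750204,  0.11938796]), 'eef_rot': array([-0.25217588,  0.69475699,  0.60908393,  0.28764007]), 'wrist_force': array([-1.83794509, -1.88078957,  2.45732598]), 'torque': array([-0.36337179,  0.31733437,  0.16390837]), 'grasp_force': 61.33974552154541, 'opening': 0.5307661640377725}
dr [-0.03  0.    0.03] xyz [ 7.2  -0.13 -0.94] | pos [ 0.578 -0.323  0.177]
```

Emit:
send_rows --dr '[[0,0,0],[0,0,0],[0,0,0],[0,0,0],[0,0,0],[0,0,0],[0,0,0],[0,0,0]]' --xyz '[[0.4,0,-0.07],[1.2,0,-0.2],[2.4,0,-0.4],[3.6,0,-0.63],[4.8,0,-0.84],[6,0,-1.05],[7,0,-1.23],[7.6,0,-1.34]]' --jaw '[35,35,35,35,35,35,35,35]'

```text
time_s: 6.2
eef_pos: [0.5792, -0.3226, 0.1831]
eef_rot: [-0.252, 0.694, 0.609, 0.288]
wrist_force: [-0.2, -0.4, -1.7]
opening: 0.527
grasp_force: 61.3
```

Run:
```python
from p import *
o=ctrl.get_obs();print(o["time_s"],o["eef_pos"],o["grasp_force"],o["wrist_force"],o["q"].round(2))
im,K,T=snap("wrist","w3")
M0=o["eef_pos"]+.03*cz(35);yp=np.cos(np.radians(35))*Y-np.sin(np.radians(35))*Z
print("pred mouth corners",[proj(K,T,M0+sx*.023*X+sy*.023*yp).round(0).tolist() for sx,sy in((-1,-1),(1,-1),(1,1),(-1,1))])
# pour poses: lower mouth edge 20 mm short of tub centre, mouth centre height zc; grasp 30mm back
for th,zc,off in((60,.16,-.04),(86,.085,-.022),(120,.085,-.022)):
    M=TUB+off*Y+zc*Z; print(th); go(M-.03*cz(th),tool(th))
```

```text
6.2 [ 0.57920939 -0.32263533  0.1831137 ] 61.25500202178955 [-0.22253121 -0.39035641 -1.65984742] [-0.92  0.74  1.15  0.54  1.83 -0.81]
pred mouth corners [[262.0, 264.0], [388.0, 265.0], [370.0, 203.0], [278.0, 203.0]]
60
dr [-0.02 -4.17  0.05] xyz [ 4.73 -8.18 10.19] | pos [ 0.512 -0.207  0.145]
86
dr [-0.01 -8.5   0.06] xyz [ 1.33 -8.17 15.57] | pos [ 0.514 -0.193  0.083]
120
dr [ 1.000e-02 -1.417e+01  6.000e-02] xyz [ 2.82 -8.17 14.64] | pos [ 0.514 -0.19   0.1  ]
```

View pics/w3.png

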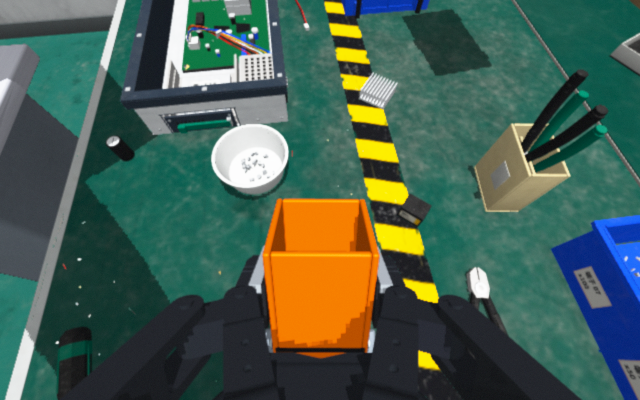

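The cup is clear of the stand and matches the prediction, with its rim from (266,253) to (376,253) and the tub at (250,160). I'll carry it to the tub.

Emit:
send_rows --dr '[[0,-0.2,0],[0,-0.6,0],[0,-1.2,0],[0,-1.9,0],[0,-2.6,0],[0,-3.3,0],[0,-3.9,0],[0,-4.2,0]]' --xyz '[[0.2,-0.4,0.5],[0.7,-1.2,1.5],[1.4,-2.4,3],[2.1,-3.7,4.6],[2.9,-5.1,6.3],[3.7,-6.4,8],[4.3,-7.5,9.4],[4.7,-8.2,10.2]]' --jaw '[35,35,35,35,35,35,35,35]'

```text
time_s: 7.25
eef_pos: [0.5106, -0.2067, 0.1432]
eef_rot: [-0.113, 0.74, 0.65, 0.129]
wrist_force: [0.4, -0.7, -2.6]
opening: 0.532
grasp_force: 61.5
```

Run:
```python
from p import *
o=ctrl.get_obs();print(o["time_s"],o["eef_pos"],o["grasp_force"],o["q"].round(2))
for th,zc,off in((72,.105,-.028),(84,.08,-.022),(120,.085,-.022)):
    M=TUB+off*Y+zc*Z; print(th); go(M-.03*cz(th),tool(th))
im,K,T=snap("wrist","w4")
h=cv2.cvtColor(im,cv2.COLOR_RGB2HSV)
print(proj(K,T,TUB+.036*Z),proj(K,T,o["eef_pos"]+.03*cz(60)))
```

```text
7.25 [ 0.51059138 -0.2066919   0.14318316] 61.457319259643555 [-0.76  0.34  1.68  0.28  1.34 -0.72]
72
dr [-0.02 -1.96  0.05] xyz [-0.76  0.16  4.77] | pos [ 0.513 -0.198  0.096]
84
dr [-0.01 -3.96  0.06] xyz [-0.96  0.17  6.7 ] | pos [ 0.514 -0.193  0.077]
120
dr [ 0.   -9.96  0.06] xyz [0.19 0.17 4.66] | pos [ 0.514 -0.19   0.1  ]
[324.57401258 169.93564007] [324.44421973 228.71290644]
```

View pics/w4.png

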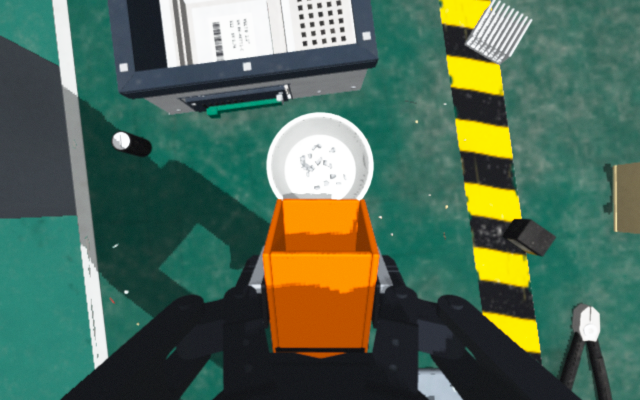

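The tub rim is centred near (320,165), about 4 mm from my estimate. I'll update it and plan the tip with the mouth's lower lip held fixed.

```bash
sed -i 's/TUB=np.array(\[.521,-.142/TUB=np.array([.518,-.139/' p.py
cat >> p.py <<'E'
def pour(th,off=-.021,z=.055):
    a=np.radians(th); yp=np.cos(a)*Y-np.sin(a)*Z
    return TUB+off*Y+z*Z-.023*yp-.03*cz(th),tool(th)
E
python3 - <<'E'
from p import *
for th in(70,78): print(th); go(*pour(th,-.025,.062))
E
```

```text
70
dr [-0.03 -1.63  0.06] xyz [-1.8  -0.11  6.76] | pos [ 0.51  -0.199  0.073]
78
dr [-0.03 -2.96  0.06] xyz [-1.45 -0.11  6.36] | pos [ 0.51  -0.198  0.078]
```

Emit:
send_rows --dr '[[0,-0.1,0],[0,-0.4,0],[0,-0.8,0],[0,-1.3,0],[0,-1.9,0],[0,-2.4,0],[0,-2.8,0],[0,-3,0]]' --xyz '[[-0.1,0,0.3],[-0.3,0,1],[-0.5,0,2],[-0.7,0,3.1],[-0.9,-0.1,4.3],[-1.2,-0.1,5.3],[-1.4,-0.1,6],[-1.5,-0.1,6.4]]' --jaw '[35,35,35,35,35,35,35,35]'

```text
time_s: 8.3
eef_pos: [0.5114, -0.2005, 0.0774]
eef_rot: [-0.01, 0.752, 0.659, 0.011]
wrist_force: [0.5, -0.2, -2.2]
opening: 0.53
grasp_force: 61.5
```

Run:
```python
from p import *
o=ctrl.get_obs();print(o["time_s"],o["eef_pos"],o["grasp_force"],o["q"].round(2))
a=np.degrees(np.arctan2(-wrot().as_matrix()[2,2],wrot().as_matrix()[:,2]@Y))-DEL;print("th",a)
for th in(80,82,84,86,88,90,92,93): go(*pour(th))
```

```text
8.3 [ 0.51142506 -0.2004802   0.07736928] 61.47635221481323 [-0.6   0.35  1.79  0.03  1.02 -0.49]
th 78.23368218448446
dr [-0.01 -0.29  0.05] xyz [ 0.71 -0.18  0.52] | pos [ 0.511 -0.193  0.072]
dr [-0.01 -0.63  0.05] xyz [ 0.78 -0.18  0.4 ] | pos [ 0.511 -0.192  0.074]
dr [-0.01 -0.96  0.05] xyz [ 0.85 -0.18  0.29] | pos [ 0.511 -0.192  0.075]
dr [-0.01 -1.29  0.05] xyz [ 0.92 -0.18  0.18] | pos [ 0.511 -0.191  0.076]
dr [-0.   -1.63  0.05] xyz [ 1.   -0.18  0.07] | pos [ 0.511 -0.19   0.077]
dr [-0.   -1.96  0.05] xyz [ 1.08 -0.18 -0.03] | pos [ 0.511 -0.19   0.078]
dr [-0.   -2.29  0.05] xyz [ 1.17 -0.18 -0.13] | pos [ 0.511 -0.189  0.079]
dr [-0.   -2.46  0.05] xyz [ 1.21 -0.18 -0.18] | pos [ 0.511 -0.188  0.08 ]
```

Emit:
send_rows --dr '[[0,-0.2,0],[0,-0.4,0],[0,-0.6,0],[0,-0.8,0],[0,-1.0,0],[0,-1.2,0],[0,-1.4,0],[0,-1.6,0]]' --xyz '[[0.2,0,0.1],[0.4,-0.1,0.2],[0.6,-0.1,0.3],[0.7,-0.2,0.3],[0.8,-0.2,0.2],[0.9,-0.2,0.2],[0.95,-0.2,0.1],[1,-0.2,0.1]]' --jaw '[35,35,35,35,35,35,35,35]'

```text
time_s: 9.3
eef_pos: [0.5109, -0.1904, 0.0777]
eef_rot: [0.045, 0.75, 0.658, -0.052]
wrist_force: [0.3, -0.4, -2.1]
opening: 0.534
grasp_force: 61.5
```

Run:
```python
from p import *
for th in(92,95,98,102): go(*pour(th))
im,K,T=snap("wrist","w5")
```

```text
dr [ 0.01 -0.69  0.05] xyz [ 0.15  0.01 -0.16] | pos [ 0.511 -0.189  0.079]
dr [ 0.01 -1.19  0.05] xyz [ 0.26  0.01 -0.32] | pos [ 0.511 -0.187  0.081]
dr [ 0.01 -1.69  0.05] xyz [ 0.37  0.01 -0.48] | pos [ 0.512 -0.186  0.082]
dr [ 0.01 -2.35  0.05] xyz [ 0.54  0.01 -0.69] | pos [ 0.512 -0.184  0.084]
```

View pics/w5.png

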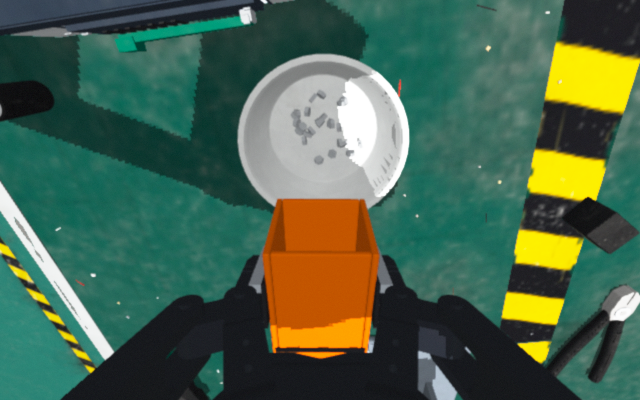

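The view shows the tub rim centre near (323,136) and the mouth's lower lip at (320,200), with the balls still in the cup. I'll check the lip position against the projections before tipping.

Run:
```python
from p import *
K,T=cal("wrist");o=ctrl.get_obs();m=wrot().as_matrix()
th=np.degrees(np.arctan2(-m[2,2],m[:,2]@Y))-DEL;a=np.radians(th);yp=np.cos(a)*Y-np.sin(a)*Z
print(th,o["eef_pos"])
L=o["eef_pos"]+.03*cz(th)+.023*yp
print("lip",L,proj(K,T,L),"tub",proj(K,T,TUB+.036*Z),plane(K,T,323,136,.036),plane(K,T,320,200,L[2]),plane(K,T,323,54,.036),plane(K,T,239,136,.036),plane(K,T,409,136,.036))
```

```text
87.90844929207059 [ 0.51081108 -0.18997687  0.07751518]
lip [ 0.51499375 -0.15944259  0.05562539] [323.96316891 201.93830969] tub [324.35248177 150.52437692] [ 0.51827679 -0.1311417   0.036     ] [ 0.51315579 -0.15809439  0.05562539] [ 0.52313828 -0.09303287  0.036     ] [ 0.47492846 -0.12542851  0.036     ] [ 0.5626516  -0.13699018  0.036     ]
```

The lip is 20 mm short of the tub's centre, as intended. I'll tip slowly.

Emit:
send_rows --dr '[[0,-0.15,0],[0,-0.3,0],[0,-0.5,0],[0,-0.65,0],[0,-0.8,0],[0,-1.0,0],[0,-1.15,0],[0,-1.3,0]]' --xyz '[[0,0,0],[0.1,0,-0.1],[0.1,0,-0.1],[0.15,0,-0.15],[0.2,0,-0.2],[0.2,0,-0.25],[0.25,0,-0.3],[0.3,0,-0.35]]' --jaw '[35,35,35,35,35,35,35,35]'

```text
time_s: 10.35
eef_pos: [0.5113, -0.1869, 0.0806]
eef_rot: [0.09, 0.745, 0.653, -0.102]
wrist_force: [0.7, 0.0, -1.2]
opening: 0.534
grasp_force: 61.5
```

Emit:
send_rows --dr '[[0,-0.1,0],[0,-0.2,0],[0,-0.4,0],[0,-0.6,0],[0,-0.8,0],[0,-1.0,0],[0,-1.2,0],[0,-1.4,0]]' --xyz '[[0,0,0],[0.1,0,-0.1],[0.1,0,-0.1],[0.15,0,-0.15],[0.2,0,-0.2],[0.2,0,-0.25],[0.3,0,-0.35],[0.35,0,-0.4]]' --jaw '[35,35,35,35,35,35,35,35]'

```text
time_s: 11.35
eef_pos: [0.512, -0.1825, 0.0837]
eef_rot: [0.138, 0.735, 0.645, -0.157]
wrist_force: [0.0, 0.0, -1.0]
opening: 0.528
grasp_force: 61.4
```

Run:
```python
from p import *
m=wrot().as_matrix();print(np.degrees(np.arctan2(-m[2,2],m[:,2]@Y))-DEL)
for th in(110,115,120): go(*pour(th))
im,K,T=snap("wrist","w6")
```

```text
104.08697470764598
dr [ 0.03 -0.99  0.04] xyz [ 0.11  0.01 -0.39] | pos [ 0.512 -0.18   0.087]
dr [ 0.03 -1.82  0.04] xyz [ 0.3   0.01 -0.66] | pos [ 0.513 -0.177  0.089]
dr [ 0.03 -2.65  0.04] xyz [ 0.52  0.01 -0.91] | pos [ 0.513 -0.174  0.09 ]
```

View pics/w6.png

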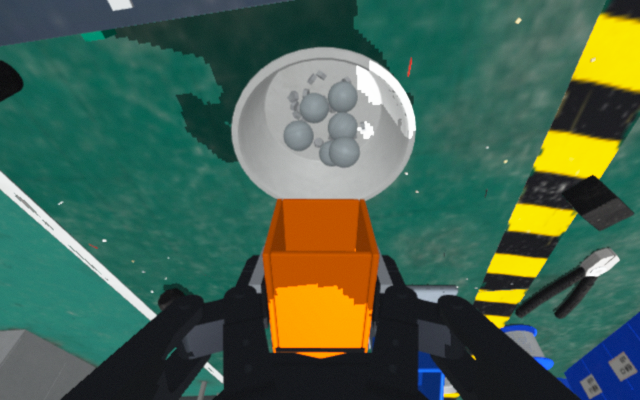

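All six balls are in the tub: (315,108), (343,97), (298,135), (343,127), (343,152) and one partly hidden at (330,153). I'll tip a little further, raise slightly and let everything settle.

Emit:
send_rows --dr '[[0,-0.2,0],[0,-0.5,0],[0,-0.9,0],[0,-1.3,0],[0,-1.6,0],[0,-1.8,0],[0,-2,0],[0,-2,0]]' --xyz '[[0,0,-0.2],[0.1,0,-0.4],[0.1,0,-0.7],[0.2,0,-1],[0.2,0,-1.3],[0.3,0,-1.5],[0.3,0,-1.6],[0.3,0,-1.6]]' --jaw '[35,35,35,35,35,35,35,35]'

```text
time_s: 12.4
eef_pos: [0.513, -0.1732, 0.0967]
eef_rot: [0.204, 0.715, 0.627, -0.232]
wrist_force: [0.1, 0.6, -0.1]
opening: 0.531
grasp_force: 61.6
```

Emit:
send_rows --dr '[[0,0,0],[0,0,0],[0,0,0],[0,0,0],[0,0,0],[0,0,0],[0,0,0],[0,0,0]]' --xyz '[[0,0,0],[0,0,0],[0,0,0],[0,0,0],[0,0,0],[0,0,0],[0,0,0],[0,0,0]]' --jaw '[35,35,35,35,35,35,35,35]'

```text
time_s: 13.4
eef_pos: [0.513, -0.1734, 0.0969]
eef_rot: [0.204, 0.715, 0.627, -0.232]
wrist_force: [-0.3, -0.4, -1.1]
opening: 0.529
grasp_force: 61.6
```

Run:
```python
from p import *
m=wrot().as_matrix();th=np.degrees(np.arctan2(-m[2,2],m[:,2]@Y))-DEL;M=ctrl.get_obs()["eef_pos"]+.03*cz(th);print(th,"mouth",M,M-TUB)
im,K,T=snap("wrist","w7")
cv2.imwrite("pics/w7c.png",cv2.resize(im[20:270,200:450],(600,600),interpolation=cv2.INTER_CUBIC)[:,:,::-1])
```

```text
115.99919097703831 mouth [ 0.51667719 -0.14664875  0.08374632] [-0.00132281 -0.00764875  0.08374632]
```

View pics/w7c.png

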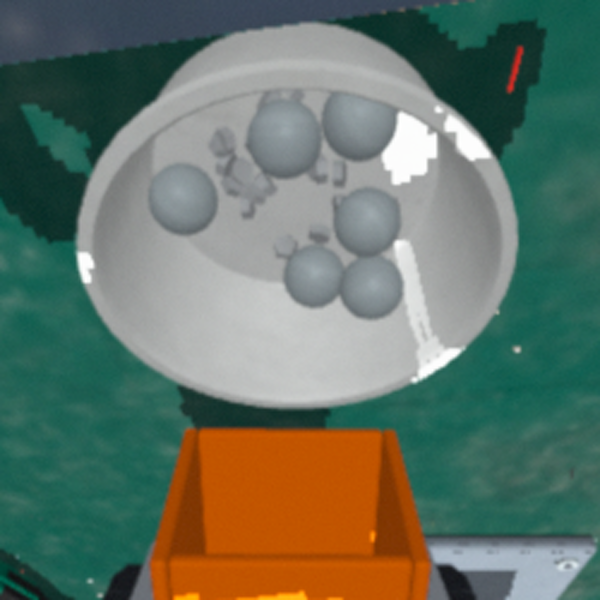

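The crop shows six balls resting on the tub floor, the tub upright, and the cup clear of it with its mouth below level (116°).

```bash
python3 -c "
from bench import ctrl
print(ctrl.hand_in())"
```

```text
the job is handed in; nothing more can be done
None
```

The job is handed in (no verdict was returned): the last picture shows all six balls in the upright tub, and the gripper holds the cup still over it, tipped 116° from mouth-up with its mouth about 84 mm above the bench.

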